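# Unbolt the wick chest past its spring safety catch

## Task

Unbolt the low plywood chest: with one fingertip press the long spring catch plate fully down and keep it down while the other finger pushes the bolt's upright thumb block away from the hinged lid, all the way to its stop, so that the lid springs ajar. Then let the catch rise again, so that it secures the drawn bolt, and move the hand clear. Only press and push: grip and lift nothing, and leave the moulds and pliers round the work where they are.

Things in the scene. Friction and masses are not known exactly. Their poses are not given: they have to be found in the camera images.
- chest: Low plywood chest fixed to the table, flat top 70 mm up. Origin on the table under the bolt and catch; it spans x -90..+90 and y -170..+205 mm from there. At yaw 0 its x points away from the robot, y to the robot's left; z is up. The top at y > -35 mm is a fixed deck that carries bolt and catch; at y < -38 mm it is the lid.
- catch_top (a point): Centre of the top face of the catch's press plate: flat steel, 26 (chest x) x 104 (chest y) x 5 mm, at chest x -30, y +35, 106 mm above the table when up; moves straight down only. Parallel to the bolt, on the robot's side of it, 58 mm from its centre line, and long enough for a fingertip to slide along it as the other finger pushes the bolt.
- catch (a joint): How far the catch plate is pressed down, m: 0 up, 0.012 fully down on its stop. Spring 3 N at first, 8 N fully down. Its dog blocks the bolt unless down by over 0.006; hold it at 0.009 to 0.012 until the bolt is at its stop. Let go, it springs up by itself once the bolt is fully drawn.
- bolt_push (a point): Middle of the thumb block's flat face towards the lid (chest -y): push this face towards chest +y. Bolt shut: chest x +28, y +28, 108 mm above the table; it moves with the bolt. Block: dark steel, 26 (x) x 14 (y) mm, top 122 mm above the table, on a flat bar whose top is at 82 mm; guides, bar and lug near it stay below 95 mm, catch plate apart.
- bolt (a joint): How far the bolt is drawn, m, along chest +y: 0 shut, 0.040 fully drawn at its stop. Sliding friction about 2 N; it stays where it is left. Shut, it has about 3 mm of free play before the catch's dog blocks it.
- lid (a joint): Angle of the lid, rad: about 0 shut, held down by the bolt's end; once the bolt is drawn by about 22 mm a spring lifts it by itself to its stop at 0.16 (ajar, edge 20 mm up). Lid 180 x 130 mm, hinged on its edge farthest from the catch (chest -y).
- deck_mould: Bystander: short silicone candle mould, 68 mm wide, 78 mm tall, standing loose on the deck of the chest at its end away from the lid (near chest x -45, y +163). Origin at the centre of its underside.
- mould_a: Bystander: silicone candle mould, a plain round tub 66 mm wide, 92 mm tall, standing behind the chest. Origin at the centre of its underside.
- mould_b: Bystander: silicone candle mould, 68 mm wide, 88 mm tall, standing behind the chest. Origin at the centre of its underside.
- pliers: Bystander: pliers lying flat beside the lid end of the chest, 172 x 54 x 12 mm. Origin at the centre of the underside.

How it is judged:
By the outcome, as a careful person would: the job done as asked, in the order asked, and still so for the second after the job is handed in, with the robot touching nothing.
It also fails if it takes over 35 s, if anything falls off the work surface, if the arm or the gripper's body presses on something with over 40 N, if the wrist force passes 120 N, or if a joint passes its speed limit or range.

## Robot

A 7-joint arm with a two-finger parallel gripper is mounted at the origin on a cart in front of the work surface, level with it; the furniture and walls round the work are solid. World frame = base frame: x ahead of the robot, y to its left, z up, the work surface at z = 0. Lengths are in m, angles in rad, forces in N, time in s.
With the tool pointing down it reaches from about 0.425 to 0.8 m from the base axis. Payload 8.3 kg.
Tool frame: the origin (TCP) lies between the finger pads; the fingertips stand 11 mm ahead of it and the grasp point (between the pads) lies 8 mm behind it; z points along the fingers, y is the line along which they close (so a half turn about z gives the same grasp; the last joint's range is limited). The gripper opens to 85 mm and grips with 20 to 120 N. Pads are 22 mm wide; open, the fingers measure 114 mm over their backs; the gripper's body (76 mm by 85 mm) begins 54 mm behind the grasp point. The pads swing forward as they close: fully open they stand 13 mm farther back than shut.
Start: joints at [-1.336, 0.383, 0.016, 1.37, -0.006, 1.388, -0.046], TCP at [0.183, 0.597, 0.242] pointing down, gripper open.
Joint ranges: [-2.95, 2.95], [-0.25, 2.06], [-1.52, 1.56], [0.18, 2.33], [-1.44, 4.58], [0.02, 2.06], [-3.01, 3.01]. Speed limits (rad/s): [2.39, 2.39, 3.01, 3.01, 3.14, 3.14, 3.14].

## Interface

Orientations are given as a unit quaternion [w, x, y, z].
In Python, from rig import bot gives the robot as it stands.
- The arm moves only by the tool move_arm, never from a script. Its argument "rows" is a list of rows, each a list of 2 entries, a list of its own where there are three numbers: the shift along the tool's x, y, z in units of 0.02 m (1.0 is 0.02 m), then the turn, a rotation vector about the tool's x, y, z in units of 60 degrees (1.0 is 60 degrees). A call has 1 to 12 rows; each row shifts and turns the commanded pose from where the row before left it, along the tool's axes as they then stand; what a row does not reach is not made up. A row lasts 1/12 s, in which the tool goes at most 41.7 mm and 7.16 degrees, less where a joint would pass 70% of its speed; a pose out of reach is approached as far as the arm can. A call with a number of a shift or a turn outside -1 to 1 is refused whole. A call with a gripper value outside its range is refused whole. "jaw" is the closure, from -1 (fully open) to 1 (shut), set as the call begins (left out, the last holds). The fingers move at their own pace and stop on an object; "squeeze" is the grip in N (left out, the last holds). Time passes only in rows, so rows that do not move let the fingers close. It gives the time, the measured TCP pose, the force, the opening and the grip force at its end, in the units of the state.
- bot.get_state(): the state, without advancing time (a new reading comes with each control period).
- bot.get_image(name): name is "scene" or "top"; returns the picture (480x640x3 uint8, red, green, blue); there is no depth.
- bot.calibration(name): a dict with "camera_matrix" (3x3 intrinsics, pixels), "world_from_camera" (4x4, takes a point from camera to world coordinates). Camera axes: x right, y down, z forward; pixel columns grow to the right and rows downward; lengths in m; the calibration is good to about 2 mm. A picture is of the moment at which its call begins. calibration takes no time and is no camera call.
- bot.finish_job(): hands the job in; it is judged then, once.
Trained networks look in the newest picture that a camera, given by its name, has taken for a name from the list of things; names that differ only in an ending like _2 or _b are one class to them, and where a whole thing is asked for, a point or a joint stands for the part that bears it (a point fixed in the world has none). Each returns a list of dicts, best first, with "p" (0 to 1); they miss things now and then, are a little off and sometimes report something else, mostly with a low value. They report only what shows in the picture. A call takes as long as a camera call.
- bot.search_frame(camera, name): "centre" ([x, y, z] in m, in the coordinates of the camera as it stood for that picture, good to about 4 mm: the middle of the surface that is visible of it).
- bot.outline_of(camera, name): "pixels" (480x640 bool, what is visible of it).
- bot.mark_of(camera, name): "centre" ([x, y, z] in m, in the coordinates of the camera as it stood for that picture, good to about 4 mm: a listed point, or the origin of a listed thing).
The state is a dict: "clock": time; "joint_pos": joint angles; "qd": joint speeds; "joint_torque": joint torques, N m; "tcp_pos": TCP position; "eef_rot": TCP orientation; "ft_force": force on the tool from outside, world axes, zero at the start; "wrist_torque": the same for the moment, N m; "opening": opening from 0.0 (shut) to 1.0 (fully open); "gripper_force": force on a finger pad.
Only numpy, scipy, OpenCV 4.12 (cv2) and the standard library are available. Lean on these libraries where they do the work, as an engineer would, in place of code of your own. Each camera call takes 0.05 s, during which the arm holds its last target. There are 200 camera calls.

## Working session

There is one attempt and no reset: what is moved stays moved. The work goes in short steps, Python scripts to look and compute and a tool call to move; the robot and the scene stay as the last step left them, time stands still between calls to the robot, and variables do not carry over. Pictures are saved under pics/ and viewed, at most 10 in all, crops included, and the job is handed in when it is done.

Besides the shell and the picture viewer there is one more tool, called after "Call:" in YAML: its name, and indented under it one key for each argument. move_arm: Moves the arm, as the interface text tells. Shifts and turns lie within -1 to 1; 1 stands for 0.02 m of shift or 60 degrees of turn. Its arguments: {"type":"object","properties":{"rows":{"type":"array"},"jaw":{"type":"number"},"squeeze":{"type":"number"}},"required":["rows"]}

```bash
mkdir -p pics; cat > h.py <<'E'
import numpy as np, cv2
from rig import bot
def w(cam,c):
    T=np.array(bot.calibration(cam)["world_from_camera"]); return (T@np.r_[c,1])[:3]
E
python3 - <<'E'
from h import *
for c in("scene","top"):
    im=bot.get_image(c); cv2.imwrite(f"pics/{c}0.png",im[:,:,::-1])
    for n in("chest","catch_top","bolt_push","deck_mould","mould_a","mould_b","pliers"):
        for r in bot.mark_of(c,n)[:2]: print(c,n,round(r["p"],2),w(c,r["centre"]).round(4))
s=bot.get_state();print(s["clock"],s["tcp_pos"],s["eef_rot"],s["opening"])
E
```

```text
scene chest 0.82 [ 0.5348 -0.0589 -0.0033]
scene catch_top 0.82 [ 0.5123 -0.0231  0.1073]
scene bolt_push 0.62 [ 0.5672 -0.0365  0.1081]
scene bolt_push 0.26 [ 0.6906 -0.0197  0.0031]
scene deck_mould 0.65 [0.5164 0.1    0.0701]
scene mould_a 0.94 [ 6.475e-01 -1.851e-01  4.000e-04]
scene mould_a 0.72 [ 6.924e-01 -1.930e-02  4.000e-04]
scene mould_b 0.94 [ 6.475e-01 -1.851e-01  4.000e-04]
scene mould_b 0.72 [ 6.924e-01 -1.930e-02  4.000e-04]
scene pliers 0.73 [ 0.5166 -0.3129 -0.0038]
scene pliers 0.6 [ 0.5119 -0.0211  0.1064]
top chest 0.84 [ 0.5346 -0.0633 -0.0006]
top catch_top 0.77 [ 0.511  -0.0244  0.1026]
top bolt_push 0.68 [ 0.5695 -0.0343  0.1052]
top mould_a 0.86 [ 0.6489 -0.1793 -0.0015]
top mould_a 0.81 [ 0.693  -0.0206 -0.0037]
top mould_b 0.86 [ 0.6489 -0.1793 -0.0015]
top mould_b 0.81 [ 0.693  -0.0206 -0.0037]
top pliers 0.74 [ 5.144e-01 -3.102e-01  3.000e-04]
0.8 [0.18332193 0.5974875  0.24228447] [-3.55605578e-05  1.48323374e-01  9.88938914e-01 -2.93192606e-05] 1.0037510471970983
```

View pics/scene0.png

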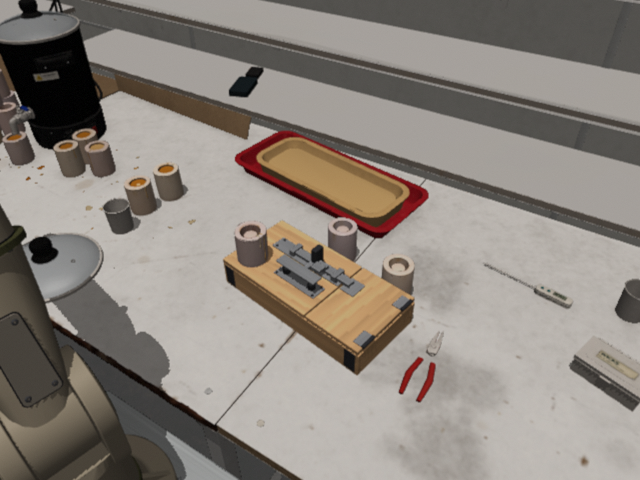

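View pics/top0.png

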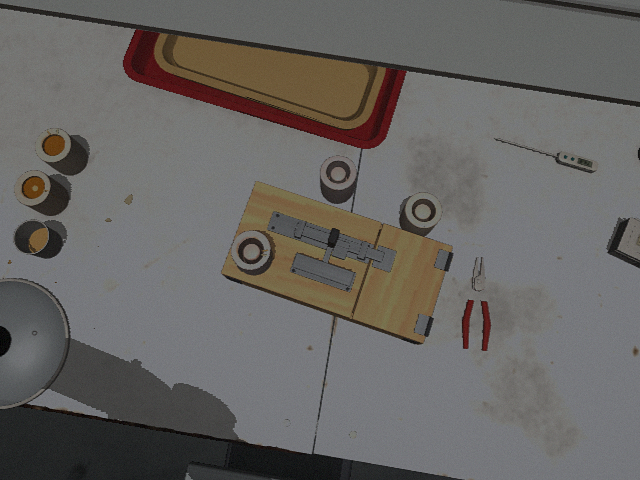

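Scene: the chest is at about (330,290) with the catch plate on its near side, the thumb block at (317,253) and the deck mould at (251,243). Top: the catch is at (323,272), the block at (333,237), and the lid is to the right of the seam running (380,228)–(352,318). Next I'll get the yaw from outlines and corners.

```bash
cat >> h.py <<'E'
def px(cam,u,v,z):
    C=bot.calibration(cam);T=np.array(C["world_from_camera"]);d=T[:3,:3]@np.linalg.inv(C["camera_matrix"])@[u,v,1]
    return T[:3,3]+d*(z-T[2,3])/d[2]
E
python3 - <<'E'
from h import *
m=bot.outline_of("top","chest")[0]["pixels"].astype(np.uint8)
r=cv2.minAreaRect(cv2.findNonZero(m)); print(cv2.boxPoints(r))
for (u,v) in [(255,182),(453,243),(422,343),(222,272),(380,226),(352,318)]: print(u,v,px("top",u,v,.07).round(4))
for n in("catch_top","bolt_push"):
    for r in bot.outline_of("top",n)[:1]:
        q=cv2.boxPoints(cv2.minAreaRect(cv2.findNonZero(r["pixels"].astype(np.uint8))))
        print(n,r["p"],[px("top",u,v,.106)[:2].round(4) for u,v in q])
im=bot.get_image("top")
cv2.imwrite("pics/crop.png",cv2.resize(im[160:360,200:470,::-1],None,fx=2.9,fy=2.9,interpolation=cv2.INTER_CUBIC))
E
```

```text
[[218.91904 277.11682]
 [252.83694 177.41876]
 [457.87857 247.17517]
 [423.96066 346.87323]]
255 182 [0.6543 0.1265 0.07  ]
453 243 [ 0.6015 -0.2411  0.07  ]
422 343 [ 0.419  -0.2095  0.07  ]
222 272 [0.483 0.153 0.07 ]
380 226 [ 0.6107 -0.1088  0.07  ]
352 318 [ 0.4413 -0.0845  0.07  ]
catch_top 0.83 [array([0.5068, 0.0313]), array([0.5576, 0.0239]), array([ 0.541 , -0.0781]), array([ 0.4906, -0.0698])]
bolt_push 0.94 [array([0.5581, 0.0279]), array([0.6008, 0.015 ]), array([ 0.5559, -0.1215]), array([ 0.5141, -0.1078])]
```

View pics/crop.png

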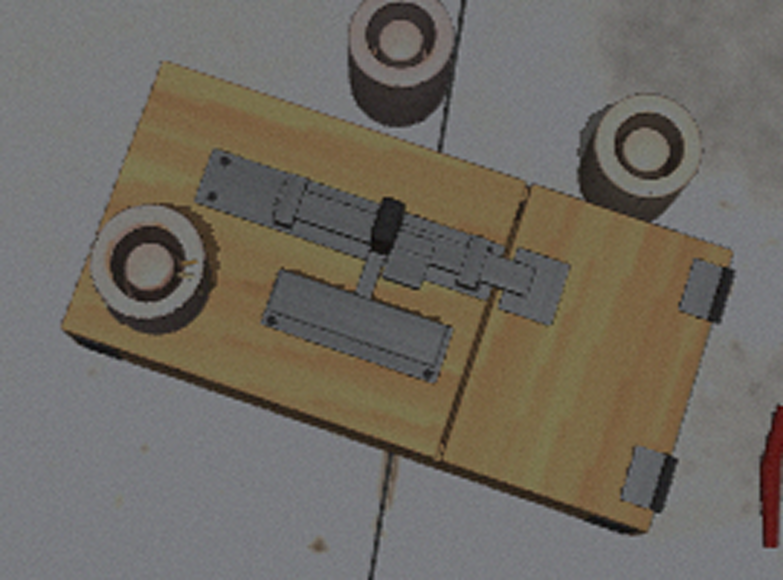

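Yaw is about -9° and the chest origin about (0.536, -0.0605). The tool y axis goes along chest x with the jaw half open, and the hover target is TCP (0.537, -0.050). I'll swing there on an arc.

Call:
move_arm:
  rows:
    - [[-0.94,-0.1,0],[0,0,0.0325]]
    - [[-0.94,-0.1,0],[0,0,0.0325]]
    - [[-0.94,-0.1,0],[0,0,0.0325]]
    - [[-0.94,-0.1,0],[0,0,0.0325]]
    - [[-0.94,-0.1,0],[0,0,0.0325]]
    - [[-0.94,-0.1,0],[0,0,0.0325]]
    - [[-0.94,-0.1,0],[0,0,0.0325]]
    - [[-0.94,-0.1,0],[0,0,0.0325]]
    - [[-0.94,-0.1,0],[0,0,0.0325]]
    - [[-0.94,-0.1,0],[0,0,0.0325]]
    - [[-0.94,-0.1,0],[0,0,0.0325]]
    - [[-0.94,-0.1,0],[0,0,0.0325]]
  jaw: 0

```text
clock: 2.0
tcp_pos: [0.3717, 0.4706, 0.2423]
eef_rot: [-0.0, 0.347, 0.938, -0.0]
ft_force: [0.5, -0.3, 0.4]
opening: 0.502
gripper_force: 0.0
```

Call:
move_arm:
  rows:
    - [[-0.94,-0.1,0],[0,0,0.0325]]
    - [[-0.94,-0.1,0],[0,0,0.0325]]
    - [[-0.94,-0.1,0],[0,0,0.0325]]
    - [[-0.94,-0.1,0],[0,0,0.0325]]
    - [[-0.94,-0.1,0],[0,0,0.0325]]
    - [[-0.94,-0.1,0],[0,0,0.0325]]
    - [[-0.94,-0.1,0],[0,0,0.0325]]
    - [[-0.94,-0.1,0],[0,0,0.0325]]
    - [[-0.94,-0.1,0],[0,0,0.0325]]
    - [[-0.94,-0.1,0],[0,0,0.0325]]
    - [[-0.94,-0.1,0],[0,0,0.0325]]
    - [[-0.94,-0.1,0],[0,0,0.0325]]

```text
clock: 3.0
tcp_pos: [0.493, 0.2807, 0.2423]
eef_rot: [-0.0, 0.53, 0.848, -0.0]
ft_force: [-0.2, 0.2, -0.1]
opening: 0.501
gripper_force: 0.0
```

Call:
move_arm:
  rows:
    - [[-0.94,-0.1,0],[0,0,0.0325]]
    - [[-0.94,-0.1,0],[0,0,0.0325]]
    - [[-0.94,-0.1,0],[0,0,0.0325]]
    - [[-0.94,-0.1,0],[0,0,0.0325]]
    - [[-0.94,-0.1,0],[0,0,0.0325]]
    - [[-0.94,-0.1,0],[0,0,0.0325]]
    - [[-0.94,-0.1,0],[0,0,0.0325]]
    - [[-0.94,-0.1,0],[0,0,0.0325]]
    - [[-0.94,-0.1,0],[0,0,0.0325]]
    - [[-0.94,-0.1,0],[0,0,0.0325]]
    - [[-0.94,-0.1,0],[0,0,0.0325]]
    - [[-0.94,-0.1,0],[0,0,0.0325]]

```text
clock: 4.0
tcp_pos: [0.5288, 0.0583, 0.2423]
eef_rot: [-0.0, 0.691, 0.723, -0.0]
ft_force: [0.1, 0.2, 0.0]
opening: 0.501
gripper_force: 0.0
```

Call:
move_arm:
  rows:
    - [[-0.94,-0.1,0],[0,0,0.0325]]
    - [[-0.94,-0.1,0],[0,0,0.0325]]
    - [[-0.94,-0.1,0],[0,0,0.0325]]
    - [[-0.94,-0.1,0],[0,0,0.0325]]
    - [[-0.94,-0.1,0],[0,0,0.0325]]
    - [[-0.94,-0.1,0],[0,0,0.0325]]
    - [[0,0,0],[0,0,0]]
    - [[0,0,0],[0,0,0]]

```text
clock: 4.67
tcp_pos: [0.5123, -0.0539, 0.2425]
eef_rot: [0.0, 0.761, 0.648, 0.0]
ft_force: [-0.3, 0.5, -0.2]
opening: 0.499
gripper_force: 0.0
```

Call:
move_arm:
  rows:
    - [[0.18,0.6,0.4],[0,0,0]]
    - [[0.18,0.58,0.7],[0,0,0]]
    - [[0,0,0.7],[0,0,0]]
    - [[0,0,0.7],[0,0,0]]
    - [[0,0,0.7],[0,0,0]]
    - [[0,0,0.7],[0,0,0]]
    - [[0,0,0.5],[0,0,0]]
    - [[0,0,0.2],[0,0,0]]
    - [[0,0,0],[0,0,0]]
    - [[0,0,0],[0,0,0]]

```text
clock: 5.5
tcp_pos: [0.5374, -0.0483, 0.1507]
eef_rot: [0.0, 0.76, 0.65, 0.0]
ft_force: [-0.1, -0.5, 0.2]
opening: 0.499
gripper_force: 0.0
```

```bash
python3 - <<'E'
from h import *
a=bot.get_image("scene"); b=bot.get_image("top")
f=lambda im,r: cv2.resize(im[r[0]:r[0]+150,r[1]:r[1]+200,::-1],None,fx=2.9,fy=2.9,interpolation=cv2.INTER_CUBIC)
cv2.imwrite("pics/a1.png",f(a,(190,220)))
cv2.imwrite("pics/b1.png",f(b,(180,230)))
for c in("scene","top"):
    for n in("catch_top","bolt_push"):
        for r in bot.mark_of(c,n)[:1]: print(c,n,round(r["p"],2),w(c,r["centre"]).round(4))
print(bot.get_state()["tcp_pos"])
E
```

```text
scene catch_top 0.72 [ 0.5102 -0.0204  0.1074]
scene bolt_push 0.62 [ 0.5686 -0.0377  0.1127]
[ 0.53745211 -0.04854977  0.15081982]
```

View pics/a1.png

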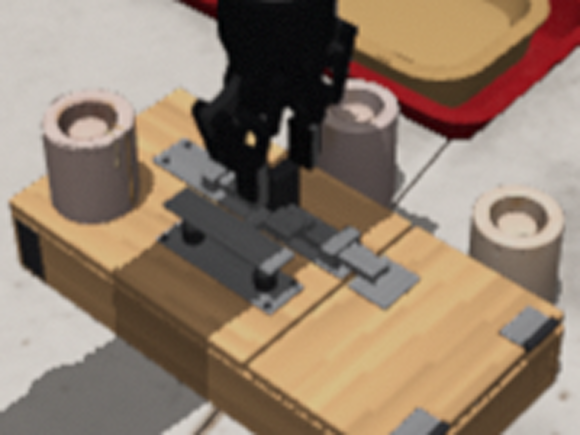

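View pics/b1.png

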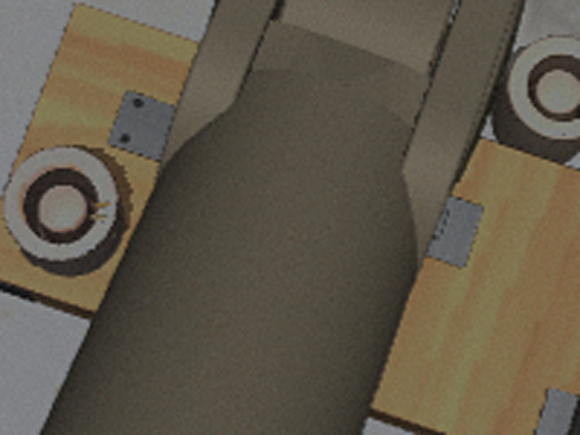

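Crop: the block is at (280,185), the far finger tip is near (302,165) and the near finger near (247,180). The top view is blocked by the arm. I'll project the predicted positions to check them.

```bash
python3 - <<'E'
from h import *
C=bot.calibration("scene");T=np.linalg.inv(C["world_from_camera"]);K=np.array(C["camera_matrix"])
def pr(p):
    q=K@(T@np.r_[p,1])[:3]; return ((q[:2]/q[2]-[220,190])*2.9).round(0)
t=bot.get_state()["tcp_pos"]; th=np.deg2rad(-9); ex=np.array([np.cos(th),np.sin(th),0]); ey=np.array([-ex[1],ex[0],0])
for z in(.136,.14,.144):
  for s in(-1,1):
    print(z,s,[pr(np.r_[t[:2],z]+s*k*ex*1e-3+e*ey*1e-3) for k in(21,36) for e in(-11,11)])
o=np.array([.536,-.0605,0])
print("block top",[pr(o+ex*x+ey*y+[0,0,.122]) for x in(.015,.041) for y in(.028,.042)])
print("block bottom",[pr(o+ex*x+ey*.028+[0,0,.082]) for x in(.015,.041)])
print("plate",[pr(o+ex*x+ey*y+[0,0,.106]) for x in(-.043,-.017) for y in(-.017,.087)])
im=bot.get_image("scene")[195:285,270:350,::-1]
cv2.imwrite("pics/a2.png",cv2.resize(cv2.convertScaleAbs(im,alpha=1.8,beta=20),None,fx=6.5,fy=6.5,interpolation=cv2.INTER_CUBIC))
E
```

```text
0.136 -1 [array([269., 209.]), array([245., 195.]), array([254., 221.]), array([229., 206.])]
0.136 1 [array([310., 178.]), array([286., 164.]), array([324., 167.]), array([300., 153.])]
0.14 -1 [array([269., 205.]), array([244., 190.]), array([254., 216.]), array([229., 202.])]
0.14 1 [array([310., 173.]), array([286., 159.]), array([324., 162.]), array([300., 149.])]
0.144 -1 [array([269., 200.]), array([244., 186.]), array([253., 212.]), array([229., 197.])]
0.144 1 [array([310., 169.]), array([286., 155.]), array([324., 158.]), array([300., 144.])]
block top [array([275., 180.]), array([260., 171.]), array([300., 161.]), array([285., 153.])]
block bottom [array([276., 221.]), array([300., 203.])]
plate [array([268., 271.]), array([158., 202.]), array([294., 250.]), array([184., 183.])]
```

View pics/a2.png

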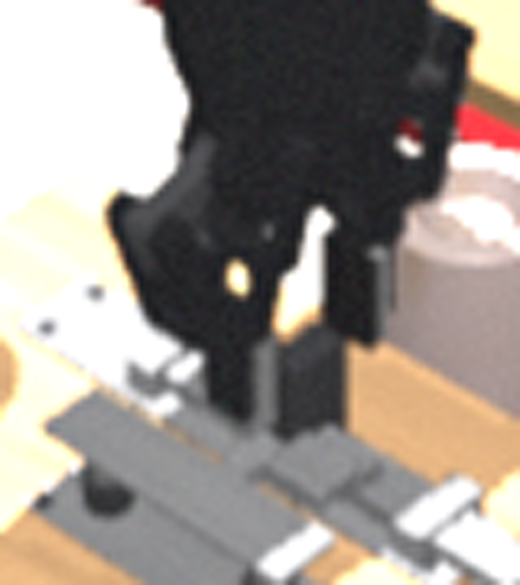

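Predictions match the picture: tips are about 8 mm ahead of the TCP, and the far finger is lid-side of the block. I'll back off 4 mm and go down.

Call:
move_arm:
  rows:
    - [[-0.2,0,0],[0,0,0]]
    - [[0,0,0.4],[0,0,0]]
    - [[0,0,0.5],[0,0,0]]
    - [[0,0,0.45],[0,0,0]]
    - [[0,0,0.1],[0,0,0]]
    - [[0,0,0],[0,0,0]]
    - [[0,0,0],[0,0,0]]

```text
clock: 6.43
tcp_pos: [0.5363, -0.0525, 0.1209]
eef_rot: [-0.0, 0.76, 0.65, -0.0]
ft_force: [0.8, -0.7, 1.3]
opening: 0.499
gripper_force: 0.0
```

Call:
move_arm:
  rows:
    - [[0,0,0.1],[0,0,0]]
    - [[0,0,0.1],[0,0,0]]
    - [[0,0,0],[0,0,0]]
    - [[0,0,0],[0,0,0]]

```text
clock: 6.77
tcp_pos: [0.5365, -0.0525, 0.1173]
eef_rot: [0.0, 0.76, 0.65, -0.0]
ft_force: [0.0, 0.6, 0.0]
opening: 0.498
gripper_force: 0.0
```

Call:
move_arm:
  rows:
    - [[0,0,0.1],[0,0,0]]
    - [[0,0,0],[0,0,0]]
    - [[0,0,0],[0,0,0]]

```text
clock: 7.02
tcp_pos: [0.5366, -0.0525, 0.1153]
eef_rot: [0.0, 0.76, 0.65, 0.0]
ft_force: [0.4, 0.6, -0.5]
opening: 0.5
gripper_force: 0.0
```

Call:
move_arm:
  rows:
    - [[0,0,0.1],[0,0,0]]
    - [[0,0,0],[0,0,0]]
    - [[0,0,0],[0,0,0]]

```text
clock: 7.27
tcp_pos: [0.5366, -0.0525, 0.1134]
eef_rot: [0.0, 0.76, 0.65, 0.0]
ft_force: [-1.0, 0.6, 3.4]
opening: 0.499
gripper_force: 1.6
```

Call:
move_arm:
  rows:
    - [[0,0,0.1],[0,0,0]]
    - [[0,0,0],[0,0,0]]
    - [[0,0,0],[0,0,0]]

```text
clock: 7.52
tcp_pos: [0.5366, -0.0525, 0.1113]
eef_rot: [0.0, 0.76, 0.65, 0.0]
ft_force: [-0.6, -0.1, 4.8]
opening: 0.498
gripper_force: 2.1
```

Call:
move_arm:
  rows:
    - [[0,0,0.1],[0,0,0]]
    - [[0,0,0],[0,0,0]]
    - [[0,0,0],[0,0,0]]

```text
clock: 7.77
tcp_pos: [0.5366, -0.0525, 0.1093]
eef_rot: [0.0, 0.76, 0.65, -0.0]
ft_force: [-1.2, 0.3, 4.3]
opening: 0.501
gripper_force: 2.5
```

Call:
move_arm:
  rows:
    - [[0,0,0.1],[0,0,0]]
    - [[0,0,0],[0,0,0]]
    - [[0,0,0],[0,0,0]]

```text
clock: 8.02
tcp_pos: [0.5366, -0.0525, 0.1074]
eef_rot: [0.0, 0.76, 0.65, 0.0]
ft_force: [-1.6, 0.7, 5.5]
opening: 0.502
gripper_force: 2.9
```

Call:
move_arm:
  rows:
    - [[0,0,0.1],[0,0,0]]
    - [[0,0,0],[0,0,0]]
    - [[0,0,0],[0,0,0]]

```text
clock: 8.27
tcp_pos: [0.5366, -0.0525, 0.1055]
eef_rot: [0.0, 0.76, 0.65, 0.0]
ft_force: [-1.3, 0.9, 6.0]
opening: 0.497
gripper_force: 3.3
```

Call:
move_arm:
  rows:
    - [[0,0,0.09],[0,0,0]]
    - [[0,0,0],[0,0,0]]
    - [[0,0,0],[0,0,0]]

```text
clock: 8.52
tcp_pos: [0.5366, -0.0525, 0.1038]
eef_rot: [0.0, 0.76, 0.65, 0.0]
ft_force: [-1.3, 0.7, 7.0]
opening: 0.499
gripper_force: 3.6
```

Call:
move_arm:
  rows:
    - [[0,0,0.04],[0,0,0]]
    - [[0.2,0,0],[0,0,0]]
    - [[0.2,0,0],[0,0,0]]
    - [[0.2,0,0],[0,0,0]]
    - [[0.2,0,0],[0,0,0]]
    - [[0,0,0],[0,0,0]]
    - [[0,0,0],[0,0,0]]

```text
clock: 9.1
tcp_pos: [0.5395, -0.0386, 0.1033]
eef_rot: [0.001, 0.761, 0.649, -0.0]
ft_force: [-0.4, -4.8, 7.5]
opening: 0.495
gripper_force: 4.2
```

Call:
move_arm:
  rows:
    - [[0.2,0,0],[0,0,0]]
    - [[0.2,0,0],[0,0,0]]
    - [[0.2,0,0],[0,0,0]]
    - [[0,0,0],[0,0,0]]
    - [[0,0,0],[0,0,0]]

```text
clock: 9.52
tcp_pos: [0.5414, -0.0267, 0.1033]
eef_rot: [0.001, 0.761, 0.649, -0.0]
ft_force: [-0.3, -4.3, 6.5]
opening: 0.498
gripper_force: 4.0
```

Call:
move_arm:
  rows:
    - [[0.2,0,0],[0,0,0]]
    - [[0.2,0,0],[0,0,0]]
    - [[0.2,0,0],[0,0,0]]
    - [[0,0,0],[0,0,0]]
    - [[0,0,0],[0,0,0]]

```text
clock: 9.93
tcp_pos: [0.5434, -0.0146, 0.1033]
eef_rot: [0.001, 0.761, 0.649, -0.0]
ft_force: [-0.1, -5.3, 6.7]
opening: 0.502
gripper_force: 3.8
```

Call:
move_arm:
  rows:
    - [[0.2,0,0],[0,0,0]]
    - [[0.2,0,0],[0,0,0]]
    - [[0,0,0],[0,0,0]]
    - [[0,0,0],[0,0,0]]

```text
clock: 10.27
tcp_pos: [0.5447, -0.0068, 0.1034]
eef_rot: [0.001, 0.761, 0.649, 0.0]
ft_force: [-0.9, -3.9, 7.0]
opening: 0.501
gripper_force: 4.0
```

Call:
move_arm:
  rows:
    - [[0.1,0,0],[0,0,0]]
    - [[0,0,0],[0,0,0]]
    - [[0,0,0],[0,0,0]]

```text
clock: 10.52
tcp_pos: [0.5449, -0.0053, 0.1033]
eef_rot: [0.001, 0.761, 0.649, -0.0]
ft_force: [-0.7, -6.0, 6.4]
opening: 0.504
gripper_force: 4.3
```

Call:
move_arm:
  rows:
    - [[0.1,0,0],[0,0,0]]
    - [[0,0,0],[0,0,0]]
    - [[0,0,0],[0,0,0]]

```text
clock: 10.77
tcp_pos: [0.545, -0.0047, 0.1033]
eef_rot: [0.002, 0.761, 0.648, -0.001]
ft_force: [-1.9, -8.5, 7.6]
opening: 0.499
gripper_force: 6.6
```

Call:
move_arm:
  rows:
    - [[0.1,0,0],[0,0,0]]
    - [[0,0,0],[0,0,0]]
    - [[0,0,0],[0,0,0]]

```text
clock: 11.02
tcp_pos: [0.545, -0.0045, 0.1034]
eef_rot: [0.002, 0.762, 0.648, -0.001]
ft_force: [-3.0, -13.5, 8.7]
opening: 0.503
gripper_force: 8.7
```

Call:
move_arm:
  rows:
    - [[0.1,0,0],[0,0,0]]
    - [[0,0,0],[0,0,0]]
    - [[0,0,0],[0,0,0]]
    - [[0,0,0],[0,0,0]]

```text
clock: 11.35
tcp_pos: [0.545, -0.0044, 0.1033]
eef_rot: [0.003, 0.763, 0.647, -0.002]
ft_force: [-4.0, -18.7, 10.0]
opening: 0.499
gripper_force: 10.9
```

```bash
python3 - <<'E'
from h import *
a=bot.get_image("scene")[190:340,220:420,::-1]
cv2.imwrite("pics/a3.png",cv2.resize(a,None,fx=3.9,fy=3.9,interpolation=cv2.INTER_CUBIC))
for r in bot.mark_of("scene","bolt_push")[:1]: print(r["p"],w("scene",r["centre"]))
E
```

```text
0.93 [ 5.72062541e-01 -1.30679184e-04  1.09426407e-01]
```

View pics/a3.png

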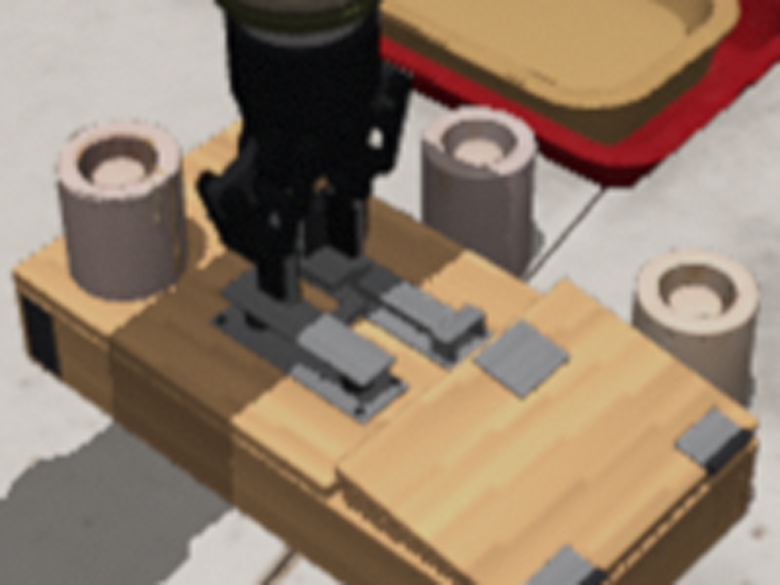

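The lid is up (its edge at (340,470)–(570,285) stands proud), the block is at its stop and the catch is held down by the near finger. I'll ease the push, then lift straight up.

Call:
move_arm:
  rows:
    - [[-0.15,0,0],[0,0,0]]
    - [[-0.12,0,0],[0,0,0]]
    - [[0,0,0],[0,0,0]]
    - [[0,0,-0.2],[0,0,0]]
    - [[0,0,-0.2],[0,0,0]]
    - [[0,0,-0.2],[0,0,0]]
    - [[0,0,-0.2],[0,0,0]]
    - [[-0.1,0,-0.3],[0,0,0]]
    - [[-0.1,0,-0.4],[0,0,0]]
    - [[0,0,-0.5],[0,0,0]]
    - [[0,0,-0.6],[0,0,0]]
    - [[0,0,-0.6],[0,0,0]]

```text
clock: 12.45
tcp_pos: [0.544, -0.0061, 0.1682]
eef_rot: [0.0, 0.76, 0.65, 0.0]
ft_force: [-0.1, -0.9, 0.4]
opening: 0.497
gripper_force: 0.0
```

Call:
move_arm:
  rows:
    - [[0,0,-0.7],[0,0,0]]
    - [[0,0,-0.8],[0,0,0]]
    - [[0,-0.5,-0.8],[0,0,0]]
    - [[0.5,-0.5,-0.8],[0,0,0]]
    - [[0.9,-0.2,-0.5],[0,0,0]]
    - [[0.9,0,0],[0,0,0]]
    - [[0.9,0,0],[0,0,0]]
    - [[0.9,0,0],[0,0,0]]
    - [[0.9,0,0],[0,0,0]]
    - [[0.9,0,0],[0,0,0]]
    - [[0.9,0,0],[0,0,0]]
    - [[0.9,0,0],[0,0,0]]

```text
clock: 13.45
tcp_pos: [0.5443, 0.1507, 0.2401]
eef_rot: [0.0, 0.76, 0.65, 0.001]
ft_force: [0.8, -0.5, 1.0]
opening: 0.497
gripper_force: 0.0
```

Call:
move_arm:
  rows:
    - [[0.9,0,0],[0,0,0]]
    - [[0.9,0,0],[0,0,0]]
    - [[0.9,0,0],[0,0,0]]
    - [[0.9,0,0],[0,0,0]]
    - [[0.5,0,0],[0,0,0]]
    - [[0,0,0],[0,0,0]]
    - [[0,0,0],[0,0,0]]
    - [[0,0,0],[0,0,0]]

```text
clock: 14.12
tcp_pos: [0.5571, 0.229, 0.2387]
eef_rot: [0.0, 0.761, 0.649, -0.0]
ft_force: [0.2, -0.6, -1.2]
opening: 0.497
gripper_force: 0.0
```

```bash
python3 - <<'E'
from h import *
a=bot.get_image("scene")[190:340,220:420,::-1]; bot.get_image("top")
cv2.imwrite("pics/a4.png",cv2.resize(a,None,fx=3.9,fy=3.9,interpolation=cv2.INTER_CUBIC))
for c in("scene","top"):
  for n in("bolt_push","catch_top","deck_mould","mould_a","pliers"):
    for r in bot.mark_of(c,n)[:1]: print(c,n,round(r["p"],2),w(c,r["centre"]).round(4))
E
```

```text
scene bolt_push 0.7 [0.5748 0.0013 0.1102]
scene catch_top 0.57 [ 0.5114 -0.023   0.1096]
scene deck_mould 0.87 [0.5159 0.0959 0.0706]
scene mould_a 0.86 [ 0.6936 -0.0183  0.0025]
scene pliers 0.69 [ 5.138e-01 -3.127e-01 -1.000e-04]
top bolt_push 0.86 [0.5756 0.0011 0.1061]
top catch_top 0.9 [ 0.5132 -0.0234  0.1049]
top deck_mould 0.75 [0.5179 0.1016 0.0746]
top mould_a 0.67 [ 0.6913 -0.0196 -0.0033]
top pliers 0.57 [ 0.5139 -0.3062  0.0028]
```

View pics/a4.png

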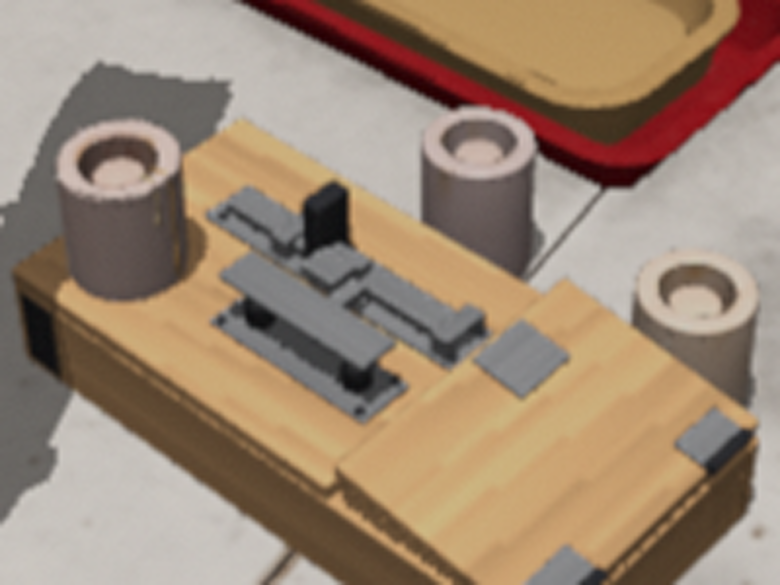

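The catch plate has risen (its edge is at (220,270), against (225,295) when pressed). The block stands at its stop, the lid is ajar and the moulds have not moved.

```bash
python3 -c "
from rig import bot; print(bot.finish_job())"
```

```text
the job is handed in; nothing more can be done
None
```

The job is handed in at about 14 s: the bolt is drawn to its stop, the lid is ajar, the catch is up again, the hand is clear, and the moulds and pliers look undisturbed.

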